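Latch the red-handled split mould

TASK

Close the split casting mould that has the red lever: swing its wire loop down over the hook-shaped keeper, then press the red lever over until it lies fully flat and stays down by itself, holding the two halves together. Leave the yellow-levered mould open as it is.

Things in the scene. Friction and masses are not known exactly. Their poses are not given: they have to be found in the camera images.
- red_bar (a point): centre of the brass crossbar (8 mm across, 40 mm long, along y) of the red latch's wire loop, 52 mm wide. The loop pivots on the lever 18 mm from the lever's hinge, 74 mm from the bar. It starts raised 60 to 85 degrees above level on the keeper's side, held by light friction (0.3 N moves it); tipped lower it falls. Hooked, the bar lies on a plate behind the keeper, its centre 60 mm above the bench.
- red_keeper (a point): middle of the top edge of the red mould's steel keeper, 66 mm above the bench: an upright hook plate 30 mm wide, 3 mm thick, 11 mm high, leaning away from the lever. Axes are the mould's: x level, from keeper to lever hinge, y level along the keeper, z up. The loop is hooked when its bar lies low on the -x side of this plate.
- red_hinge (a point): hinge axis (along y) of the red lever, 67 mm above the bench, on the fixed half; same axes as red_keeper. The mould (grey, 84 mm wide, 164 mm long along x, top 52 mm above the bench) stands on a 186 x 118 x 12 mm plywood board fixed to the bench. The loop's pivot is 18 mm from this hinge towards the grip, 8 degrees below the lever's middle line (seen with the lever flat).
- red_tip (a point): middle of the free end of the red lever, 68 mm from its hinge; the red plastic grip, 27 mm wide and 7 mm thick, covers the last 36 mm. When flat the lever points to +x (away from the keeper), 67 mm above the bench.
- red_lever (a joint): angle of the red lever (rad): 0 flat (latched), 1.57 upright, up to 2.1 leaning to the keeper. Starts near upright, stays by friction. With the loop hooked, turning it to 0 draws the halves together against springs (at most about 5 N at the grip), passes dead centre near 0.2 and then holds itself down.
- red_half (a joint): gap between the two halves of the red-levered mould (m): 0.006 sprung open, about 0.0015 when latched. The half with the keeper slides along x on pins.
- yellow_tip (a point): middle of the free end of the yellow lever of a second, otherwise identical mould, which is to be left alone.
- yellow_bar (a point): centre of the brass crossbar of the yellow-levered mould's loop, to be left alone.

How it is judged (in metres and radians):
On the way:
1. the red mould's loop lies down behind its keeper while the red lever is still up (x of red_bar in the frame of red_keeper below -0.002 m and z of red_bar in the frame of red_keeper below -0.002 m and value of joint red_lever above 0.8 rad), for 0.2 s.
At the end, for the whole second after the job is handed in: The red lever lies flat (within 0.15 rad), at rest; its loop's bar is still hooked behind and below the top of the keeper; the gap between the halves is under 3 mm (value of joint red_lever below 0.15 rad and value of joint red_half below 0.003 m and x of red_bar in the frame of red_keeper below 0 m and z of red_bar in the frame of red_keeper below 0 m and velocity of joint red_lever below 0.1 rad/s); the robot touches nothing.
It fails at once if the yellow-levered mould's lever or loop is moved by more than 15 mm (distance of any of yellow_tip, yellow_bar from where it was at the start of the episode above 0.015 m).
It also fails if it takes over 38 s, if anything falls off the work surface, if the arm or the gripper's body presses on something with over 40 N, if the wrist force passes 120 N, or if a joint passes its speed limit or range.

ROBOT

A 6-joint arm with a two-finger parallel gripper is mounted at the origin on a cart in front of the work surface, level with it; the furniture and walls round the work are solid. World frame = base frame: x ahead of the robot, y to its left, z up, the work surface at z = 0. Lengths are in mm, angles in rad, forces in N, time in s.
With the tool pointing down it reaches from about 250 to 775 mm from the base axis. Payload 8.9 kg.
Tool frame: the origin (TCP) lies at the very end of the fingers, on their centre line; the grasp point (between the pads) lies 19 mm behind it (arm.grasp_offset is the distance from the TCP to the grasp point, in mm); x points along the fingers, z is the direction in which the jaws open and shut, and the axes are right-handed (so a half turn about x gives the same grasp; the last joint's range is limited). The gripper opens to 85 mm and grips with 20 to 120 N. Pads are 22 mm wide; open, the fingers measure 114 mm over their backs; the gripper's body (76 mm by 85 mm) begins 54 mm behind the grasp point. The pads swing forward as they close: fully open they stand 13 mm farther back than shut.
Start: joints at [-1.356, 0.291, -0.153, 1.127, 0, 1.431], TCP at [181.896, -492.481, 206.005] pointing down, gripper open.
Joint ranges: [-2.52, 2.52], [-0.91, 1.74], [-1.3, 1.37], [-1.96, 2.02], [-1.52, 1.47], [-3.14, 3.14]. Speed limits (rad/s): [2.22, 2.22, 2.79, 3.14, 3.14, 3.14].

INTERFACE

Orientations are given as a unit quaternion [w, x, y, z].
In Python, from rig import arm, viewer gives the robot as it stands.
- The arm moves only by the tool carry_out, never from a script. Its argument "moves" is a list of rows, each an object with "linear": the shift along the tool's x, y, z in m, a list of three; "twist": the turn, a rotation vector about the tool's x, y, z in rad, a list of three; "jaw": the closure in counts, from 0 (fully open) to 255 (shut). A call has 1 to 20 rows; each row shifts and turns the commanded pose from where the row before left it, along the tool's axes as they then stand; what a row does not reach is not made up. A row lasts 1/8 s, in which the tool goes at most 62.5 mm and 10.7 degrees, less where a joint would pass 70% of its speed; a pose out of reach is approached as far as the arm can. A call is refused whole if a number of a shift passes 0.0625 or a number of a turn 0.188, either way. A call with a gripper value outside its range is refused whole. The fingers move at their own pace and stop on an object; "squeeze" is the grip in N (left out, the last holds). Time passes only in rows, so rows that do not move let the fingers close. It gives the time, the measured TCP pose, the force and the opening at its end, in the units of the state.
- arm.read_state(): the state, without advancing time (a new reading comes with each control period).
- viewer.get_image(name): name is "side" or "top"; returns a dict with "frame" (384x512x3 uint8, red, green, blue), "depth" (384x512 float32, mm along the optical axis (not along the pixel's ray), 0 where there is no reading), "mtx" (3x3 intrinsics, pixels), "k1" (the pictures are not rectified: a ray, as slopes to the right and down, at radius r is drawn at 1 + k1 r^2 times it, then the intrinsics apply), "T" (4x4, takes a point from camera to world coordinates). Camera axes: x right, y up, looking along -z (the intrinsics and any distortion apply to the point x, -y, -z); pixel columns grow to the right and rows downward; lengths in mm; the calibration is good to about 2 mm. A picture is of the moment at which its call begins.
- arm.finish_job(): hands the job in, once; it reports no verdict.
The state is a dict: "time_s": time; "q": joint angles; "dq": joint speeds; "tau": joint torques, N m; "eef_pos": TCP position; "tool_rot": TCP orientation; "wrist_force": force on the tool from outside, world axes, zero at the start; "moment": the same for the moment, N m; "gripper_width": finger opening in mm.
Only numpy, scipy, OpenCV 4.12 (cv2) and the standard library are available. Lean on these libraries where they do the work, as an engineer would, in place of code of your own. Each camera call takes 0.05 s, during which the arm holds its last target.

## Working session

There is one attempt and no reset: what is moved stays moved. The work goes in short steps, Python scripts to look and compute and a tool call to move; the robot and the scene stay as the last step left them, time stands still between calls to the robot, and variables do not carry over. Pictures are saved under pics/ and viewed, and the job is handed in when it is done.

Besides the shell and the picture viewer there is one more tool, called after "Emit:" as name(argument=value, ...) on one line, values as JSON. carry_out: Moves the arm, as the interface text tells. Its arguments: {"type":"object","properties":{"moves":{"type":"array"},"squeeze":{"type":"number"}},"required":["moves"]}

```bash
ls; mkdir -p pics
cat > h.py <<'E'
import numpy as np, cv2, pickle
def grab(tag):
    from rig import arm, viewer
    out={}
    for n in ("side","top"):
        d=viewer.get_image(n); out[n]=d
        cv2.imwrite(f"pics/{tag}_{n}.png", d["frame"][:,:,::-1])
    pickle.dump(out,open(f"{tag}.pkl","wb"))
    return out
def load(tag): return pickle.load(open(f"{tag}.pkl","rb"))
def ray(d,u,v):
    K=d["mtx"];k=float(d["k1"])
    p=np.array([(u-K[0,2])/K[0,0],(v-K[1,2])/K[1,1]])
    q=p.copy()
    for _ in range(20): q=p/(1+k*(q@q))
    T=np.array(d["T"]); o=T[:3,3]; r=T[:3,:3]@np.array([q[0],-q[1],-1.0])
    return o,r   # o + depth*r
def onz(d,u,v,z):
    o,r=ray(d,u,v); return o+r*(z-o[2])/r[2]
def dep(d,u,v):
    o,r=ray(d,u,v); z=d["depth"][int(round(v)),int(round(u))]; return o+r*z
def tri(d1,p1,d2,p2):
    o1,r1=ray(d1,*p1);o2,r2=ray(d2,*p2)
    A=np.stack([r1,-r2],1); s=np.linalg.lstsq(A,o2-o1,rcond=None)[0]
    a=o1+s[0]*r1;b=o2+s[1]*r2
    return (a+b)/2, np.linalg.norm(a-b)
def proj(d,P):
    T=np.array(d["T"]);c=T[:3,:3].T@(np.asarray(P,float)-T[:3,3])
    q=np.array([c[0],-c[1]])/-c[2]; q=q*(1+float(d["k1"])*(q@q)); K=d["mtx"]
    return K[0,0]*q[0]+K[0,2],K[1,1]*q[1]+K[1,2]
E
python3 - <<'E'
from h import *
from rig import arm
o=grab("a")
for n in o: print(n,o[n]["T"],o[n]["mtx"],o[n]["k1"])
print(arm.read_state())
E
```

```text
pics
side [[ 9.69948277e-01  8.92403098e-02 -2.26354827e-01  3.24710029e+02]
 [-2.43116214e-01  3.92704377e-01 -8.86948578e-01 -7.76548820e+02]
 [ 9.73896553e-03  9.15324773e-01  4.02598700e-01  4.57117584e+02]
 [ 0.00000000e+00  0.00000000e+00  0.00000000e+00  1.00000000e+00]] [[418.58690423   0.         256.44528188]
 [  0.         418.58690423 195.60038115]
 [  0.           0.           1.        ]] -0.13963439322587165
top [[-1.42028079e-02  9.94362888e-01 -1.05074862e-01  4.50704312e+02]
 [-9.99440912e-01 -1.09366645e-02  3.15951306e-02  9.54274732e+01]
 [ 3.02678568e-02  1.05464855e-01  9.93962284e-01  9.04237541e+02]
 [ 0.00000000e+00  0.00000000e+00  0.00000000e+00  1.00000000e+00]] [[364.79669228   0.         256.81494615]
 [  0.         364.79669228 192.80805535]
 [  0.           0.           1.        ]] -0.021740763784782388
{'time_s': 0.1, 'q': array([-1.35630775e+00,  2.91239870e-01, -1.54015257e-01,  1.12670114e+00,
        2.99749471e-05,  1.43145017e+00]), 'dq': array([-7.68631224e-05, -1.39385136e-03,  3.61415101e-03, -1.00081326e-03,
        1.15021521e-04, -3.64192854e-04]), 'tau': array([ 1.67311191e-03, -5.37976956e+01,  3.31919217e+01,  9.25153436e-03,
       -1.80103034e-04, -2.56848068e-05]), 'eef_pos': array([ 181.81527439, -492.08213606,  205.49475865]), 'tool_rot': array([ 0.57989983,  0.4044841 ,  0.58048676, -0.40391078]), 'wrist_force': array([ 0.01436409, -0.10120235,  0.31630231]), 'moment': array([-0.01902096,  0.02112524,  0.00671241]), 'gripper_width': 85.34057858212938}
```

View pics/a_side.png

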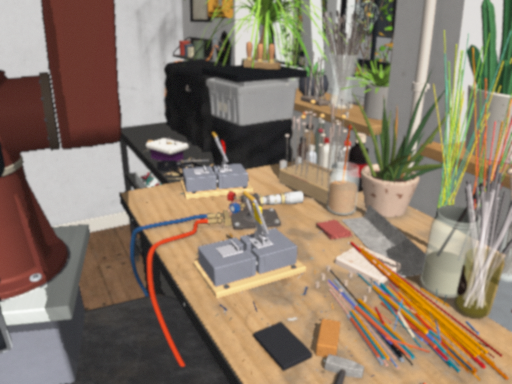

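View pics/a_top.png

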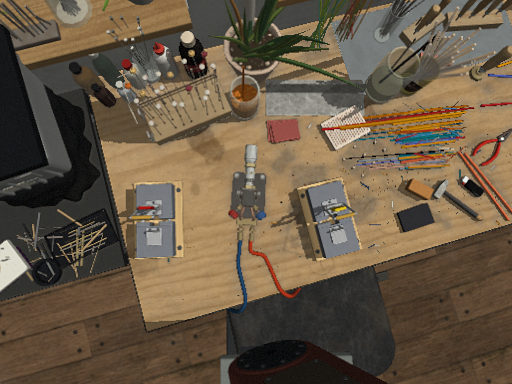

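Run:
```python
from h import *
d=load("a")
t=d["top"]["frame"][170:270,115:195,::-1]
cv2.imwrite("pics/a_topz.png",cv2.resize(t,None,fx=6,fy=6,interpolation=cv2.INTER_CUBIC))
t=d["side"]["frame"][120:205,170:260,::-1]
cv2.imwrite("pics/a_sidez.png",cv2.resize(t,None,fx=7,fy=7,interpolation=cv2.INTER_CUBIC))
```

```text
(no output)
```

View pics/a_topz.png

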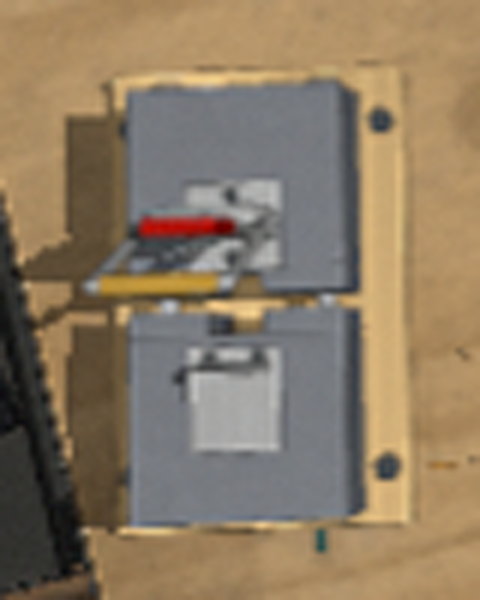

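View pics/a_sidez.png

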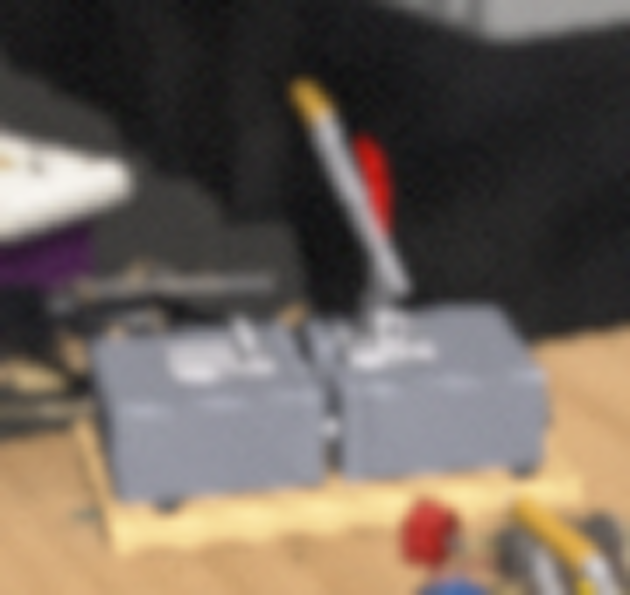

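Run:
```python
from h import *
np.set_printoptions(precision=1,suppress=True)
d=load("a");t=d["top"];s=d["side"]
Z=lambda x,y:(115+(x+.5)/6-.5,170+(y+.5)/6-.5)
S=lambda x,y:(170+(x+.5)/7-.5,120+(y+.5)/7-.5)
for n,p,z in [("c1",(128,87),52),("c2",(340,87),52),("c3",(131,522),52),("c4",(345,515),52),("board tl",(115,75),12),("board tr",(405,68),12),("board br",(408,522),12),("keeper",(235,362),66),("plateL",(193,450),58),("plateR",(280,450),58)]:
    u=Z(*p);print(n,onz(t,*u,z),"depth:",dep(t,*u))
print("side c", onz(s,*S(93,345),52),onz(s,*S(120,410),52),onz(s,*S(325,395),52),onz(s,*S(345,390),52),onz(s,*S(545,368),52),onz(s,*S(500,305),52))
print("keeper", tri(t,Z(235,362),s,S(250,335)))
for n,fr in(("top",t),("side",s)):
    f=fr["frame"].astype(int); m=(f[...,0]>110)&(f[...,1]<60)&(f[...,2]<60)
    yy,xx=np.nonzero(m)
    ok=((xx>130)&(xx<160)&(yy>200)&(yy<215)) if n=="top" else (xx>215)&(xx<230)&(yy>135)&(yy<160)
    xx,yy=xx[ok],yy[ok];print(n,"red",len(xx),xx.min(),xx.max(),yy.min(),yy.max(),xx.mean(),yy.mean())
    for a,b in zip(xx,yy):
        P=dep(fr,a,b)
        if n=="side": print(a,b,P)
print("bar ctr", tri(t,Z(160,284),s,S(312,100)))
print("bar ends",[dep(t,*Z(x,y)) for x,y in((110,287),(160,284),(215,283))])
```

```text
c1 [564.4 350.9  52. ] depth: [569.9 363.2  10.9]
c2 [563.6 268.6  52. ] depth: [564.5 270.1  44.6]
c3 [396.9 346.5  52. ] depth: [394.1 359.2   9. ]
c4 [398.4 265.1  52. ] depth: [398.3 265.4  50.4]
board tl [574.8 368.2  12. ] depth: [576.5 372.   -0.4]
board tr [576.4 250.3  12. ] depth: [577.8 252.    2.3]
board br [392.8 247.9  12. ] depth: [391.8 250.4  -3. ]
keeper [457.1 304.3  66. ] depth: [457.2 306.3  57.8]
plateL [424.  321.7  58. ] depth: [423.8 323.2  52.3]
plateR [423.6 288.7  58. ] depth: [423.3 290.4  50.8]
side c [395.9 343.2  52. ] [399.8 268.7  52. ] [478.2 267.   52. ] [486.6 270.6  52. ] [567.3 277.1  52. ] [565.7 354.2  52. ]
keeper (array([456. , 304.7,  65. ]), np.float64(2.302795000868943))
top red 27 138 150 206 208 143.8148148148148 207.44444444444446
side red 33 221 225 140 152 223.27272727272728 145.03030303030303
221 140 [502.  315.5 137. ]
222 140 [504.8 315.8 136.7]
221 141 [501.2 311.2 135.4]
222 141 [503.7 309.5 135.7]
223 141 [506.3 308.9 135.7]
221 142 [500.6 307.6 133.7]
222 142 [501.7 297.5 136.5]
223 142 [504.  295.  137.1]
224 142 [544.2 516.2  70.8]
221 143 [500.3 306.  131.3]
222 143 [501.5 296.9 133.9]
223 143 [503.8 294.2 134.5]
224 143 [507.  296.9 133.5]
222 144 [501.5 297.4 130.9]
223 144 [503.6 293.6 131.9]
224 144 [506.9 296.9 130.7]
222 145 [501.8 299.3 127.6]
223 145 [504.3 298.1 127.8]
224 145 [507.1 298.2 127.5]
223 146 [504.2 297.7 125.1]
224 146 [506.6 296.  125.4]
225 146 [546.6 512.   58.4]
223 147 [503.8 295.8 122.8]
224 147 [506.7 296.9 122.3]
225 147 [546.  509.2  55.9]
224 148 [506.2 294.2 120.4]
225 148 [546.5 512.6  51.4]
224 149 [506.7 297.1 116.6]
225 149 [547.1 516.4  46.8]
224 150 [506.2 295.  114.4]
225 150 [547.5 519.2  42.5]
225 151 [546.7 514.5  40.6]
225 152 [547.1 517.6  36.2]
bar ctr (array([482.7, 307.1, 157.7]), np.float64(0.6170623974054578))
bar ends [array([482.2, 324. , 157.2]), array([483. , 307.1, 157.7]), array([483.2, 289.1, 155.7])]
```

```bash
cat >> h.py <<'E'
from scipy.spatial.transform import Rotation as R
def rot(s): q=s["tool_rot"]; return R.from_quat([q[1],q[2],q[3],q[0]]).as_matrix()
E
python3 - <<'E'
from h import *
from rig import arm
np.set_printoptions(precision=3,suppress=True)
s=arm.read_state(); M=rot(s); print(M, s["eef_pos"])
yaw=0.023
for sg in (1,-1):
    # want tool x=-z, tool y = sg*mould x
    X=np.array([0,0,-1.]);Y=sg*np.array([np.cos(yaw),np.sin(yaw),0]);Zz=np.cross(X,Y)
    G=np.stack([X,Y,Zz],1); print(sg,"twist tool",R.from_matrix(M.T@G).as_rotvec(), "shift tool", M.T@(np.array([512,308,240])-s["eef_pos"]))
E
```

```text
[[-0.     0.938  0.346]
 [ 0.001  0.346 -0.938]
 [-1.     0.    -0.001]] [ 181.815 -492.082  205.495]
1 twist tool [ 0.331 -0.001  0.   ] shift tool [ -33.665  586.963 -636.149]
-1 twist tool [-2.811 -0.    -0.002] shift tool [ -33.665  586.963 -636.149]
```

Emit:
carry_out(moves=[{"linear": [-0.003, 0, 0], "twist": [-0.1757, 0, 0], "jaw": 255}, {"linear": [-0.003, 0, 0], "twist": [-0.1757, 0, 0], "jaw": 255}, {"linear": [-0.003, 0, 0], "twist": [-0.1757, 0, 0], "jaw": 255}, {"linear": [-0.003, 0, 0], "twist": [-0.1757, 0, 0], "jaw": 255}, {"linear": [-0.003, 0, 0], "twist": [-0.1757, 0, 0], "jaw": 255}, {"linear": [-0.003, 0, 0], "twist": [-0.1757, 0, 0], "jaw": 255}, {"linear": [-0.003, 0, 0], "twist": [-0.1757, 0, 0], "jaw": 255}, {"linear": [-0.003, 0, 0], "twist": [-0.1757, 0, 0], "jaw": 255}, {"linear": [-0.003, 0, 0], "twist": [-0.1757, 0, 0], "jaw": 255}, {"linear": [-0.003, 0, 0], "twist": [-0.1757, 0, 0], "jaw": 255}, {"linear": [-0.003, 0, 0], "twist": [-0.1757, 0, 0], "jaw": 255}, {"linear": [-0.003, 0, 0], "twist": [-0.1757, 0, 0], "jaw": 255}, {"linear": [-0.003, 0, 0], "twist": [-0.1757, 0, 0], "jaw": 255}, {"linear": [-0.003, 0, 0], "twist": [-0.1757, 0, 0], "jaw": 255}, {"linear": [-0.003, 0, 0], "twist": [-0.1757, 0, 0], "jaw": 255}, {"linear": [-0.003, 0, 0], "twist": [-0.1757, 0, 0], "jaw": 255}])

```text
time_s: 2.1
eef_pos: [181.8, -492.2, 253.7]
tool_rot: [0.493, -0.507, 0.493, 0.507]
wrist_force: [-0.0, 0.1, -0.2]
gripper_width: -0.2
```

```bash
cat >> h.py <<'E'
def goto(P):
    from rig import arm
    s=arm.read_state();M=rot(s)
    yaw=.023;X=np.array([0,0,-1.]);Y=-np.array([np.cos(yaw),np.sin(yaw),0]);G=np.stack([X,Y,np.cross(X,Y)],1)
    np.set_printoptions(precision=4,suppress=True)
    print("t",s["time_s"],"pos",s["eef_pos"],"q",s["q"],"F",s["wrist_force"],"w",s["gripper_width"])
    print("shift m",M.T@(np.array(P)-s["eef_pos"])/1000,"twist",R.from_matrix(M.T@G).as_rotvec())
E
python3 -c "
from h import *
goto([514,308,250])"
```

```text
t 2.1 pos [ 181.8306 -492.2191  253.736 ] q [-1.3563  0.2695 -0.0567  1.2454 -0.     -1.3855] F [-0.0261  0.0509 -0.2301] w -0.17803223832084977
shift m [ 0.0043 -0.3554  0.7902] twist [ 0.0062  0.0008 -0.0002]
```

Emit:
carry_out(moves=[{"linear": [0, -0.0222, 0.0494], "twist": [0, 0, 0], "jaw": 255}, {"linear": [0, -0.0222, 0.0494], "twist": [0, 0, 0], "jaw": 255}, {"linear": [0, -0.0222, 0.0494], "twist": [0, 0, 0], "jaw": 255}, {"linear": [0, -0.0222, 0.0494], "twist": [0, 0, 0], "jaw": 255}, {"linear": [0, -0.0222, 0.0494], "twist": [0, 0, 0], "jaw": 255}, {"linear": [0, -0.0222, 0.0494], "twist": [0, 0, 0], "jaw": 255}, {"linear": [0, -0.0222, 0.0494], "twist": [0, 0, 0], "jaw": 255}, {"linear": [0, -0.0222, 0.0494], "twist": [0, 0, 0], "jaw": 255}, {"linear": [0, -0.0222, 0.0494], "twist": [0, 0, 0], "jaw": 255}, {"linear": [0, -0.0222, 0.0494], "twist": [0, 0, 0], "jaw": 255}, {"linear": [0, -0.0222, 0.0494], "twist": [0, 0, 0], "jaw": 255}, {"linear": [0, -0.0222, 0.0494], "twist": [0, 0, 0], "jaw": 255}, {"linear": [0, -0.0222, 0.0494], "twist": [0, 0, 0], "jaw": 255}, {"linear": [0, -0.0222, 0.0494], "twist": [0, 0, 0], "jaw": 255}, {"linear": [0, -0.0222, 0.0494], "twist": [0, 0, 0], "jaw": 255}, {"linear": [0, -0.0222, 0.0494], "twist": [0, 0, 0], "jaw": 255}, {"linear": [0, 0, 0], "twist": [0, 0, 0], "jaw": 255}])

```text
time_s: 4.22
eef_pos: [518.7, 308.8, 252.2]
tool_rot: [0.493, -0.506, 0.494, 0.507]
wrist_force: [0.7, -0.4, -1.1]
gripper_width: 0.2
```

```bash
python3 -c "
from h import *
goto([514,308,150])
d=grab('b')
t=d['side']['frame'][50:205,150:280,::-1]
cv2.imwrite('pics/b_sidez.png',cv2.resize(t,None,fx=3.8,fy=3.8,interpolation=cv2.INTER_CUBIC))
"
```

```text
t 4.225 pos [518.7286 308.8219 252.217 ] q [0.4157 0.429  0.1709 1.3143 0.0005 0.3891] F [ 0.6964 -0.4224 -1.0867] w 0.1626307145551414
shift m [ 0.1022  0.0046 -0.0007] twist [ 0.0035 -0.0002 -0.0017]
```

View pics/b_sidez.png

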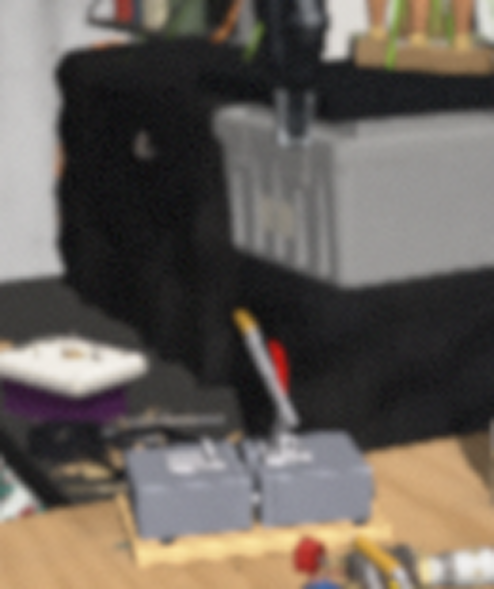

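Emit:
carry_out(moves=[{"linear": [0.05, 0, 0], "twist": [0, 0, 0], "jaw": 255}, {"linear": [0.045, 0.002, 0], "twist": [0, 0, 0], "jaw": 255}, {"linear": [0.009, 0, 0], "twist": [0, 0, 0], "jaw": 255}, {"linear": [0, 0, 0], "twist": [0, 0, 0], "jaw": 255}])

```text
time_s: 4.82
eef_pos: [516.8, 305.4, 151.1]
tool_rot: [-0.494, 0.506, -0.494, -0.506]
wrist_force: [0.3, -0.4, 0.6]
gripper_width: -0.1
```

```bash
python3 -c "
from h import *
goto([495,308,147])
d=grab('c')
t=d['side']['frame'][110:205,160:270,::-1]
cv2.imwrite('pics/c_sidez.png',cv2.resize(t,None,fx=6,fy=6,interpolation=cv2.INTER_CUBIC))
"
```

```text
t 4.825 pos [516.7898 305.3628 151.0686] q [ 0.412   0.466  -0.0374  1.0669 -0.0001  0.3895] F [ 0.2995 -0.3705  0.5899] w -0.07045319633859336
shift m [0.0041 0.0217 0.0031] twist [-0.0005  0.0001  0.0005]
```

View pics/c_sidez.png

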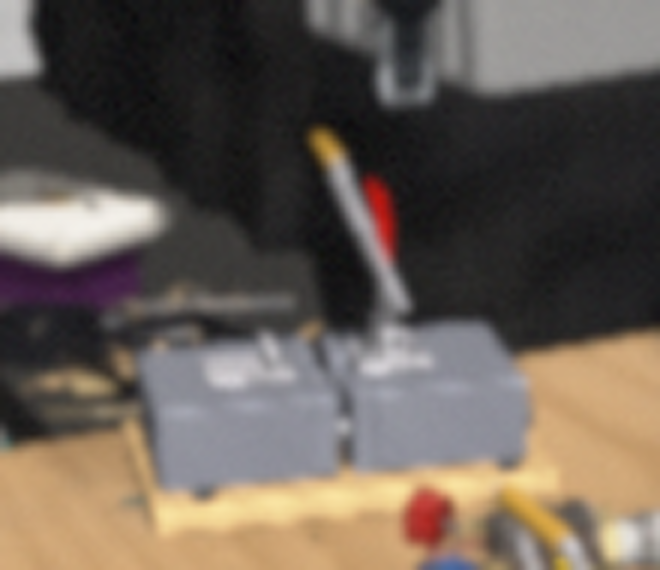

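```bash
python3 -c "
from h import *
d=load('c')
for P in ([517,305,151],[517,305,200],[483,307,157],[503,305,136]):
  u,v=proj(d['side'],P); print(P,(u-160)*6,(v-110)*6, proj(d['top'],P))
t=d['top']['frame'][150:280,105:215,::-1]
cv2.imwrite('pics/c_topz.png',cv2.resize(t,None,fx=4.5,fy=4.5,interpolation=cv2.INTER_CUBIC))
"
```

```text
[517, 305, 151] 402.18501721324805 154.25510747574833 (np.float64(143.4837027697509), np.float64(200.4916527730977))
[517, 305, 200] 400.4765992612468 47.33223705287955 (np.float64(136.40539754552515), np.float64(198.33836094608995))
[483, 307, 157] 326.2980014594362 144.6427317442998 (np.float64(141.37466676796876), np.float64(216.93052040780083))
[503, 305, 136] 372.1528794329394 188.28772687971434 (np.float64(145.3545959053477), np.float64(207.7584279168343))
```

View pics/c_topz.png

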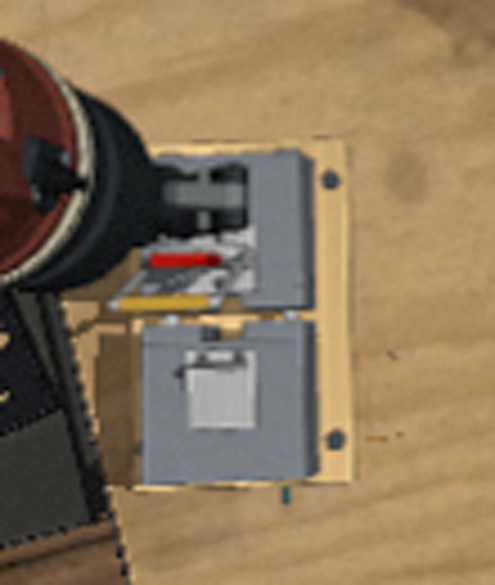

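```bash
python3 -c "
from h import *
np.set_printoptions(precision=0,suppress=True)
d=load('c')['side']
for r in range(120,142,1): print(r,[tuple(int(x) for x in dep(d,c,r)) for c in range(222,233,2)])
t=d['frame'][110:150,210:245,::-1]
cv2.imwrite('pics/c_s2.png',np.clip(cv2.resize(t,None,fx=14,fy=14,interpolation=cv2.INTER_CUBIC)*2.5,0,255).astype('uint8'))
"
```

```text
120 [(547, 564, 131), (508, 299, 195), (512, 291, 197), (518, 297, 195), (523, 294, 196), (568, 501, 145)]
121 [(545, 557, 130), (508, 300, 192), (513, 295, 194), (518, 295, 193), (524, 297, 192), (569, 506, 141)]
122 [(544, 548, 129), (509, 305, 189), (512, 293, 191), (518, 292, 191), (523, 294, 190), (569, 508, 137)]
123 [(543, 542, 127), (508, 300, 187), (512, 294, 188), (518, 295, 188), (523, 295, 188), (568, 502, 135)]
124 [(543, 544, 123), (508, 300, 184), (513, 296, 185), (518, 293, 185), (524, 296, 184), (568, 500, 132)]
125 [(542, 537, 122), (508, 302, 181), (513, 300, 181), (519, 301, 181), (524, 299, 181), (567, 498, 130)]
126 [(541, 535, 119), (508, 301, 179), (513, 299, 179), (519, 301, 178), (561, 499, 127), (567, 494, 127)]
127 [(541, 533, 116), (546, 522, 118), (549, 505, 122), (556, 505, 122), (561, 498, 124), (566, 493, 124)]
128 [(541, 535, 112), (546, 522, 115), (550, 512, 118), (555, 502, 120), (560, 496, 121), (565, 488, 123)]
129 [(541, 535, 109), (546, 522, 112), (550, 507, 115), (554, 496, 118), (560, 491, 119), (565, 486, 120)]
130 [(541, 533, 106), (547, 52
[... 508 characters left out ...]
, 542, 87), (545, 519, 93), (549, 508, 95), (555, 502, 97), (560, 494, 99), (565, 485, 101)]
136 [(541, 539, 84), (545, 521, 89), (550, 509, 92), (555, 502, 94), (559, 491, 96), (564, 485, 98)]
137 [(541, 539, 81), (545, 521, 85), (549, 509, 89), (554, 500, 91), (559, 492, 92), (564, 482, 95)]
138 [(542, 544, 76), (544, 516, 84), (549, 505, 86), (553, 492, 90), (559, 489, 90), (564, 483, 91)]
139 [(541, 535, 75), (544, 518, 80), (550, 511, 81), (553, 495, 86), (559, 488, 87), (564, 481, 89)]
140 [(505, 318, 136), (543, 512, 78), (549, 506, 79), (552, 490, 84), (558, 487, 84), (563, 479, 86)]
141 [(502, 303, 137), (544, 518, 73), (549, 505, 76), (554, 498, 78), (559, 490, 80), (564, 485, 81)]
```

View pics/c_s2.png

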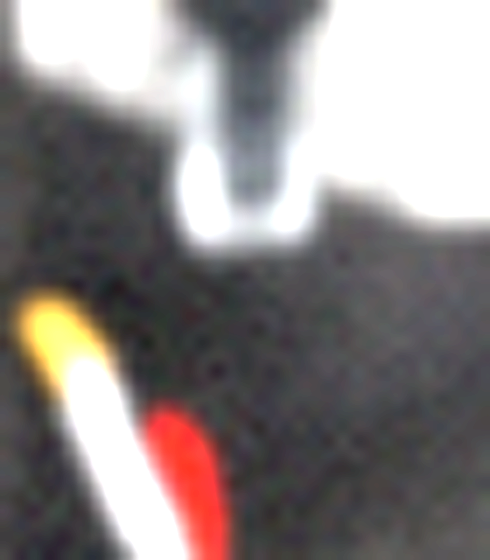

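```bash
python3 -c "
from h import *
np.set_printoptions(precision=0,suppress=True)
d=load('b')['side']
print(proj(d,[518.7,308.8,252.2]))
for r in range(80,96,1): print(r,[tuple(int(x) for x in dep(d,c,r)) for c in range(223,233,2)])
from rig import arm,viewer
s=arm.read_state();print(s['time_s'],s['eef_pos'],s['q'])
d=viewer.get_image('side')
for r in range(120,138,1): print(r,[tuple(int(x) for x in dep(d,c,r)) for c in range(223,233,2)])
s=arm.read_state();print(s['time_s'],s['eef_pos'],s['q'],s['wrist_force'])
"
```

```text
(np.float64(226.831852917739), np.float64(98.04665980229024))
80 [(508, 303, 300), (512, 298, 300), (518, 299, 300), (522, 297, 300), (529, 303, 299)]
81 [(508, 304, 297), (512, 297, 298), (517, 298, 298), (523, 299, 297), (529, 305, 296)]
82 [(508, 305, 294), (512, 297, 295), (518, 304, 294), (522, 295, 295), (529, 304, 294)]
83 [(508, 302, 292), (512, 298, 293), (518, 302, 292), (522, 295, 293), (529, 306, 291)]
84 [(508, 305, 289), (324, -776, 457), (517, 298, 290), (523, 299, 290), (529, 304, 289)]
85 [(324, -776, 457), (512, 296, 288), (518, 301, 287), (522, 298, 287), (528, 302, 286)]
86 [(508, 303, 284), (513, 305, 284), (518, 303, 284), (524, 304, 284), (528, 301, 284)]
87 [(508, 306, 281), (513, 303, 282), (518, 303, 281), (524, 305, 281), (529, 303, 281)]
88 [(546, 528, 242), (512, 301, 279), (518, 304, 279), (523, 303, 279), (562, 480, 249)]
89 [(545, 526, 239), (548, 505, 243), (552, 494, 244), (557, 486, 246), (562, 477, 247)]
90 [(545, 527, 236), (548, 507, 239), (553, 498, 241), (556, 482, 243), (562, 482, 243)]
91 [(547, 538, 231), (548, 506, 236), (552, 494, 238), (5
[... 1400 characters left out ...]
90, 116), (562, 488, 116)]
131 [(543, 528, 104), (548, 517, 106), (552, 504, 110), (558, 500, 110), (563, 491, 112)]
132 [(544, 530, 100), (549, 524, 101), (553, 508, 105), (558, 501, 107), (562, 490, 109)]
133 [(544, 533, 96), (548, 517, 100), (552, 506, 103), (557, 496, 105), (562, 489, 106)]
134 [(544, 535, 92), (548, 518, 96), (553, 508, 99), (557, 496, 101), (561, 485, 104)]
135 [(543, 529, 90), (547, 513, 94), (552, 506, 96), (557, 495, 99), (563, 492, 99)]
136 [(544, 532, 86), (547, 513, 91), (552, 505, 93), (557, 496, 95), (561, 485, 98)]
137 [(543, 528, 84), (548, 518, 86), (552, 503, 90), (557, 498, 91), (561, 486, 94)]
4.975 [518. 306. 152.] [ 0.  0. -0.  1. -0.  0.] [ 0. -0.  0.]
```

```bash
python3 -c "
from h import *
d=load('c')['side']
for r in range(78,128,2): print(r,[tuple(int(x) for x in dep(d,c,r)) for c in range(210,246,4)])
t=d['frame'][30:150,180:270,::-1]
cv2.imwrite('pics/c_s3.png',np.clip(cv2.resize(t,None,fx=5,fy=5,interpolation=cv2.INTER_CUBIC)*2.,0,255).astype('uint8'))
"
```

```text
78 [(533, 723, 247), (483, 290, 308), (491, 280, 309), (500, 272, 309), (510, 269, 309), (520, 270, 309), (531, 274, 308), (543, 282, 307), (589, 448, 283)]
80 [(517, 614, 256), (534, 636, 252), (491, 276, 304), (505, 299, 300), (510, 269, 304), (519, 266, 305), (564, 443, 278), (576, 442, 278), (589, 445, 277)]
82 [(515, 599, 252), (525, 574, 255), (534, 549, 258), (505, 302, 295), (510, 269, 300), (520, 268, 299), (579, 519, 261), (587, 498, 264), (596, 478, 267)]
84 [(515, 599, 245), (525, 576, 248), (534, 552, 252), (506, 306, 289), (509, 268, 295), (520, 270, 294), (580, 522, 255), (587, 496, 258), (595, 475, 261)]
86 [(514, 591, 240), (524, 570, 243), (496, 314, 283), (505, 304, 284), (509, 265, 290), (520, 270, 289), (534, 292, 285), (580, 460, 258), (590, 453, 259)]
88 [(513, 589, 234), (524, 575, 236), (496, 312, 278), (502, 285, 282), (509, 266, 285), (520, 269, 284), (534, 288, 281), (577, 449, 254), (589, 445, 254)]
90 [(514, 593, 227), (524, 575, 229), (496, 315, 273), (502, 287, 277), (324, -776, 457), (518, 263, 280), (533, 287, 276), (578, 453, 247), (589, 449, 247)]

[... 2136 characters left out ...]
02), (523, 291, 202), (570, 477, 157), (581, 470, 158), (592, 462, 159)]
120 [(528, 722, 96), (526, 605, 123), (537, 585, 127), (547, 564, 131), (512, 291, 197), (523, 294, 196), (570, 477, 151), (580, 465, 153), (593, 465, 152)]
122 [(528, 723, 88), (525, 599, 118), (535, 573, 123), (544, 548, 129), (512, 293, 191), (523, 294, 190), (572, 490, 141), (581, 472, 145), (593, 465, 146)]
124 [(527, 717, 82), (524, 590, 113), (533, 563, 119), (543, 544, 123), (513, 296, 185), (524, 296, 184), (573, 494, 134), (582, 473, 138), (592, 461, 141)]
126 [(526, 711, 76), (523, 590, 106), (533, 565, 112), (541, 535, 119), (513, 299, 179), (561, 499, 127), (572, 490, 128), (584, 487, 128), (597, 488, 127)]
```

View pics/c_s3.png

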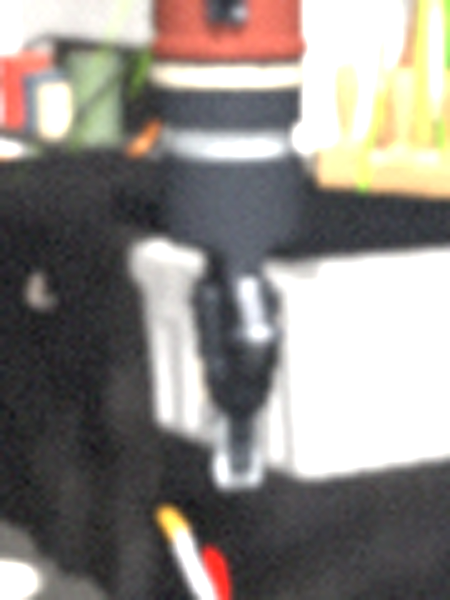

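Emit:
carry_out(moves=[{"linear": [0.003, 0.008, 0.002], "twist": [0, 0, 0], "jaw": 255}, {"linear": [0, 0.008, 0], "twist": [0, 0, 0], "jaw": 255}, {"linear": [0, 0.008, 0], "twist": [0, 0, 0], "jaw": 255}, {"linear": [0, 0, 0], "twist": [0, 0, 0], "jaw": 255}])

```text
time_s: 5.48
eef_pos: [491.7, 307.5, 147.2]
tool_rot: [0.494, -0.506, 0.494, 0.506]
wrist_force: [-0.3, -1.1, 0.2]
gripper_width: -0.0
```

```bash
cat >> h.py <<'E'
def look(tag,P):
    goto(P); d=grab(tag)
    a=cv2.resize(d['side']['frame'][110:205,160:260,::-1],None,fx=4,fy=4,interpolation=cv2.INTER_CUBIC)
    b=cv2.resize(d['top']['frame'][175:270,110:205,::-1],None,fx=4,fy=4,interpolation=cv2.INTER_CUBIC)
    a=np.clip(a.astype(float)*1.5,0,255).astype('uint8')
    cv2.imwrite(f'pics/{tag}_z.png',np.hstack([a,b])); return d
E
python3 -c "
from h import *
look('d',[482,308,138])
"
```

```text
t 5.475 pos [491.7439 307.488  147.2361] q [ 0.4328  0.4315 -0.1033  1.036   0.      0.4088] F [-0.2514 -1.1408  0.1703] w -0.03302780662646078
shift m [0.0092 0.0097 0.0007] twist [ 0.0009  0.     -0.0001]
```

View pics/d_z.png

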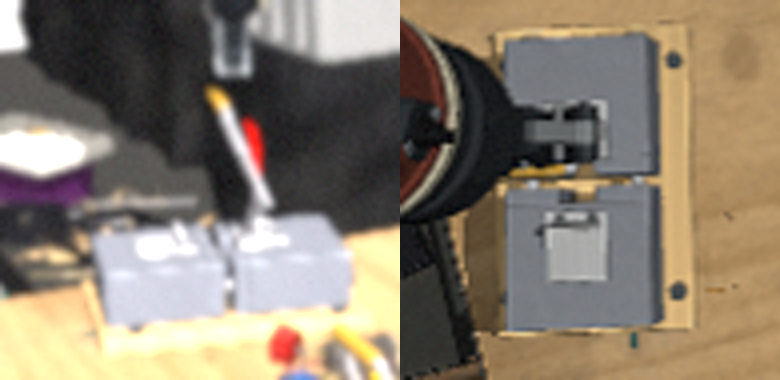

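```bash
python3 -c "
from h import *
for t in 'acd':
  f=load(t)['side']['frame'].astype(int)[125:145,205:235]
  m=(f[...,0]>140)&(f[...,2]<100)&(f[...,1]>90)
  y,x=np.nonzero(m); print(t,len(x),x.mean()+205,y.mean()+125)
  m=(f[...,0]>110)&(f[...,1]<60)
  y,x=np.nonzero(m); print(t,len(x),x.mean()+205,y.mean()+125)
  d=load(t)['side']
  for r in (133,135,137):print([tuple(int(x) for x in dep(d,c,r)) for c in range(211,219)])
"
```

```text
a 9 214.22222222222223 134.33333333333334
a 16 222.375 142.1875
[(515, 610, 77), (478, 321, 156), (480, 312, 158), (482, 311, 158), (526, 586, 83), (528, 581, 84), (530, 574, 86), (533, 566, 88)]
[(516, 616, 68), (518, 604, 72), (478, 304, 155), (479, 293, 158), (482, 290, 159), (484, 286, 159), (530, 574, 79), (533, 572, 79)]
[(515, 613, 62), (518, 610, 63), (521, 602, 65), (484, 326, 143), (481, 285, 155), (484, 287, 154), (531, 580, 70), (533, 573, 72)]
c 9 214.22222222222223 134.33333333333334
c 16 222.375 142.1875
[(515, 611, 77), (479, 325, 155), (480, 316, 157), (482, 310, 159), (525, 581, 84), (527, 573, 86), (531, 577, 85), (533, 570, 87)]
[(515, 612, 69), (518, 607, 71), (479, 306, 154), (479, 292, 158), (482, 289, 159), (484, 290, 158), (531, 576, 78), (533, 568, 80)]
[(515, 613, 62), (518, 606, 64), (521, 601, 65), (485, 332, 141), (481, 284, 155), (483, 281, 155), (531, 579, 70), (533, 572, 72)]
d 9 214.22222222222223 134.33333333333334
d 16 222.375 142.1875
[(516, 612, 76), (478, 321, 156), (479, 309, 159), (482, 310, 159), (524, 579, 85), (527, 575, 86), (531, 574, 86), (533, 567, 87)]
[(516, 613, 69), (517, 602, 72), (478, 303, 155), (479, 292, 158), (482, 290, 158), (484, 289, 159), (530, 575, 79), (533, 569, 80)]
[(516, 617, 61), (517, 602, 65), (519, 593, 67), (484, 328, 142), (481, 286, 154), (483, 281, 155), (530, 575, 72), (533, 572, 72)]
```

Emit:
carry_out(moves=[{"linear": [0, -0.024, 0], "twist": [0, 0, 0], "jaw": 255}, {"linear": [0, 0, 0], "twist": [0, 0, 0], "jaw": 255}, {"linear": [0.012, 0, 0], "twist": [0, 0, 0], "jaw": 255}, {"linear": [0.012, 0, 0], "twist": [0, 0, 0], "jaw": 255}, {"linear": [0, 0, 0], "twist": [0, 0, 0], "jaw": 255}])

```text
time_s: 6.2
eef_pos: [515.0, 307.5, 121.4]
tool_rot: [0.493, -0.505, 0.495, 0.506]
wrist_force: [-0.2, -0.3, 0.2]
gripper_width: -0.4
```

```bash
python3 -c "
from h import *
d=look('e',[495,308,122])['side']
for r in range(128,142): print(r,[tuple(int(x) for x in dep(d,c,r)) for c in range(218,233,2)])
"
```

```text
t 6.2 pos [515.0366 307.5241 121.4451] q [ 0.4164  0.4899 -0.0799  1.0038  0.      0.3928] F [-0.1666 -0.2586  0.2092] w -0.36861606255981627
shift m [-0.0005  0.02    0.0009] twist [ 0.0006 -0.0011 -0.0026]
128 [(531, 555, 108), (535, 539, 111), (504, 309, 171), (509, 304, 172), (513, 297, 174), (518, 295, 174), (524, 302, 172), (566, 490, 122)]
129 [(324, -776, 457), (535, 540, 108), (504, 311, 168), (509, 304, 170), (512, 295, 172), (517, 293, 172), (525, 302, 169), (566, 489, 119)]
130 [(532, 559, 100), (537, 548, 102), (505, 313, 165), (509, 306, 167), (513, 301, 167), (517, 294, 169), (524, 300, 167), (566, 490, 116)]
131 [(532, 563, 95), (537, 550, 98), (505, 315, 161), (508, 303, 165), (512, 294, 167), (517, 293, 166), (525, 304, 163), (565, 487, 113)]
132 [(532, 564, 92), (538, 554, 94), (504, 310, 160), (508, 303, 162), (513, 299, 162), (518, 299, 162), (524, 299, 162), (565, 486, 110)]
133 [(533, 571, 86), (538, 556, 90), (504, 310, 157), (508, 303, 159), (513, 297, 160), (518, 295, 161), (524, 299, 159), (565, 487, 107)]
134 [(533, 570, 83), (538, 559, 86), (504, 309, 155
[... 331 characters left out ...]
524, 301, 150), (564, 483, 98)]
137 [(533, 573, 72), (539, 566, 74), (542, 540, 80), (544, 513, 88), (549, 508, 89), (553, 495, 92), (558, 486, 94), (564, 483, 95)]
138 [(533, 573, 68), (538, 558, 72), (541, 538, 78), (545, 520, 83), (549, 509, 85), (554, 499, 88), (559, 492, 89), (563, 478, 93)]
139 [(533, 571, 66), (538, 562, 68), (540, 533, 76), (544, 516, 80), (549, 509, 82), (553, 494, 86), (559, 490, 87), (564, 484, 88)]
140 [(488, 284, 146), (538, 560, 65), (505, 319, 135), (543, 512, 78), (548, 501, 81), (554, 497, 82), (559, 489, 84), (563, 477, 87)]
141 [(488, 283, 144), (539, 566, 60), (503, 309, 135), (544, 515, 74), (548, 503, 77), (553, 493, 80), (558, 485, 81), (564, 483, 82)]
```

View pics/e_z.png

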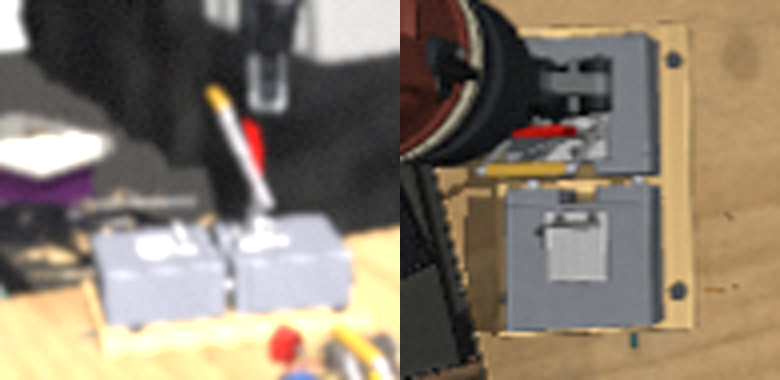

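Emit:
carry_out(moves=[{"linear": [0, 0.008, 0], "twist": [0, 0, 0], "jaw": 255}, {"linear": [0, 0.008, 0], "twist": [0, 0, 0], "jaw": 255}, {"linear": [0.002, 0.008, 0], "twist": [0, 0, 0], "jaw": 255}, {"linear": [0.003, 0.007, 0], "twist": [0, 0, 0], "jaw": 255}, {"linear": [0.004, 0.006, 0], "twist": [0, 0, 0], "jaw": 255}, {"linear": [0.004, 0.006, 0], "twist": [0, 0, 0], "jaw": 255}, {"linear": [0, 0, 0], "twist": [0, 0, 0], "jaw": 255}])

```text
time_s: 7.18
eef_pos: [472.8, 306.8, 109.6]
tool_rot: [0.494, -0.506, 0.494, 0.506]
wrist_force: [-0.2, -0.7, 0.1]
gripper_width: -0.3
```

```bash
python3 -c "
from h import *
d=look('f',[460,307,102])['side']
"
```

```text
t 7.175 pos [472.7908 306.8155 109.5883] q [ 0.4459  0.4339 -0.2059  0.9319  0.      0.4223] F [-0.2281 -0.6719  0.0555] w -0.34344059291999396
shift m [0.0076 0.0128 0.0005] twist [ 0.0006 -0.0004 -0.0008]
```

View pics/f_z.png

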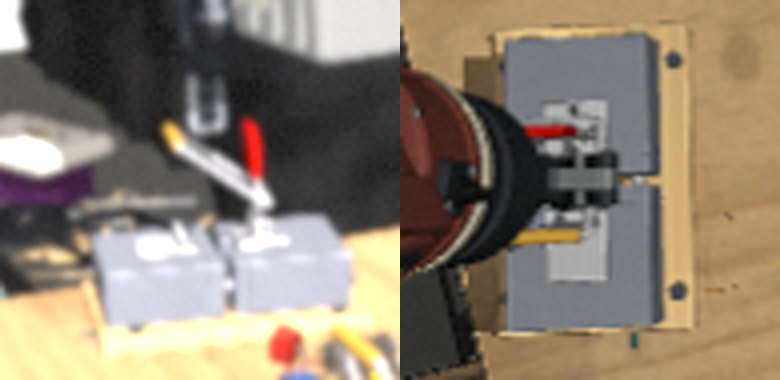

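Emit:
carry_out(moves=[{"linear": [0.002, 0.002, 0], "twist": [0, 0, 0], "jaw": 255}, {"linear": [0, 0, 0], "twist": [0, 0, 0], "jaw": 255}])

```text
time_s: 7.52
eef_pos: [471.4, 306.8, 107.9]
tool_rot: [0.494, -0.506, 0.494, 0.506]
wrist_force: [-0.3, 0.1, 0.3]
gripper_width: 0.0
```

```bash
python3 -c "
from h import *
d=look('g',[460,307,102])['side']
"
```

```text
t 7.525 pos [471.3516 306.8466 107.8571] q [ 0.4471  0.4329 -0.2126  0.9256  0.      0.4237] F [-0.3078  0.1442  0.2907] w 0.02371442697814252
shift m [0.0059 0.0113 0.0004] twist [ 0.0004 -0.0001 -0.0003]
```

View pics/g_z.png

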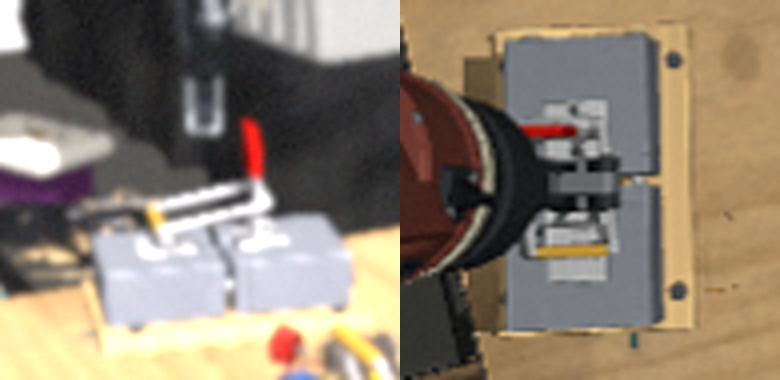

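Emit:
carry_out(moves=[{"linear": [0.005, -0.002, 0], "twist": [0, 0, 0], "jaw": 255}, {"linear": [0.005, -0.002, 0], "twist": [0, 0, 0], "jaw": 255}, {"linear": [0, 0, 0], "twist": [0, 0, 0], "jaw": 255}])

```text
time_s: 8.0
eef_pos: [475.3, 306.8, 97.3]
tool_rot: [0.494, -0.506, 0.494, 0.506]
wrist_force: [-0.6, 0.3, 0.2]
gripper_width: 0.1
```

```bash
python3 -c "
from h import *
D=look('h',[480,306,92])
d=D['side']
f=d['frame'].astype(int)[130:185,190:230]
m=(f[...,0]>130)&(f[...,2]<100)&(f[...,1]>90)
for y,x in zip(*np.nonzero(m)): print(x+190,y+130,dep(d,x+190,y+130).astype(int))
"
```

```text
t 8.0 pos [475.2736 306.7853  97.3347] q [ 0.444   0.4491 -0.2169  0.9059 -0.      0.4207] F [-0.634   0.3438  0.1746] w 0.10062286342990459
shift m [ 0.0053 -0.0047 -0.0009] twist [ 0.0002 -0.0004 -0.0009]
198 167 [435 315  64]
199 167 [438 309  65]
199 168 [438 310  62]
200 168 [440 306  63]
200 169 [439 298  63]
```

View pics/h_z.png

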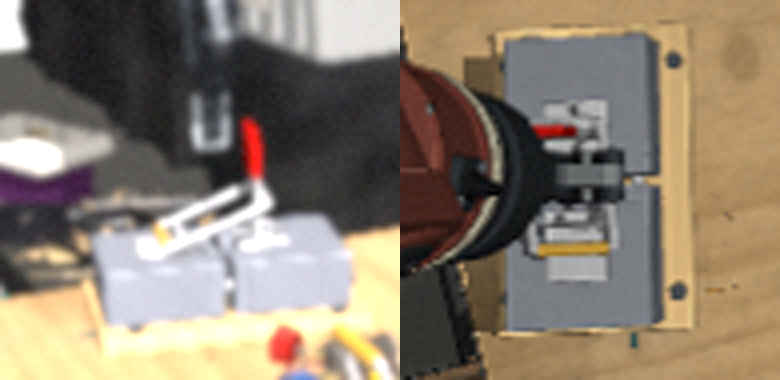

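Emit:
carry_out(moves=[{"linear": [0.001, -0.01, 0], "twist": [0, 0, 0], "jaw": 255}, {"linear": [0.001, -0.01, 0], "twist": [0, 0, 0], "jaw": 255}, {"linear": [0, -0.006, 0], "twist": [0, 0, 0], "jaw": 255}, {"linear": [0, -0.006, 0], "twist": [0, 0, 0], "jaw": 255}, {"linear": [0.001, -0.005, 0], "twist": [0, 0, 0], "jaw": 255}, {"linear": [0.002, -0.005, 0], "twist": [0, 0, 0], "jaw": 255}, {"linear": [0, 0, 0], "twist": [0, 0, 0], "jaw": 255}])

```text
time_s: 8.98
eef_pos: [517.9, 308.0, 92.9]
tool_rot: [-0.494, 0.506, -0.494, -0.506]
wrist_force: [0.8, 0.3, 0.3]
gripper_width: 0.1
```

```bash
python3 -c "
from h import *
D=look('i',[527,308,88])
"
```

```text
t 8.975 pos [517.8503 307.97    92.8548] q [ 0.4153  0.5164 -0.1162  0.938  -0.0001  0.3921] F [0.848  0.3126 0.3106] w 0.07057191755921896
shift m [ 0.0049 -0.0091 -0.0002] twist [ 0.0002 -0.      0.0002]
```

View pics/i_z.png

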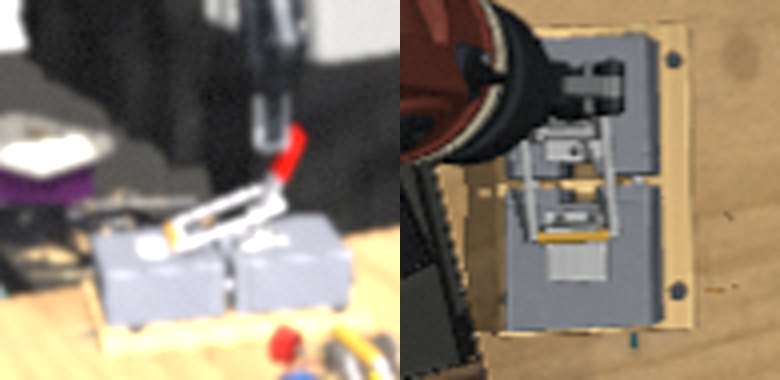

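Emit:
carry_out(moves=[{"linear": [0.002, -0.005, 0], "twist": [0, 0, 0], "jaw": 255}, {"linear": [0.003, -0.005, 0], "twist": [0, 0, 0], "jaw": 255}, {"linear": [0.003, -0.0045, 0], "twist": [0, 0, 0], "jaw": 255}, {"linear": [0.003, -0.0045, 0], "twist": [0, 0, 0], "jaw": 255}, {"linear": [0.004, -0.004, 0], "twist": [0, 0, 0], "jaw": 255}, {"linear": [0.004, -0.004, 0], "twist": [0, 0, 0], "jaw": 255}, {"linear": [0, 0, 0], "twist": [0, 0, 0], "jaw": 255}])

```text
time_s: 9.95
eef_pos: [544.9, 308.4, 73.6]
tool_rot: [-0.494, 0.506, -0.494, -0.506]
wrist_force: [-0.9, 0.5, -0.2]
gripper_width: 0.1
```

```bash
python3 -c "
from h import *
D=look('j',[549,308,65])
"
```

```text
t 9.95 pos [544.9044 308.429   73.5873] q [ 0.3986  0.5755 -0.0676  0.9276 -0.0004  0.3755] F [-0.8516  0.4613 -0.1575] w 0.1158054562354311
shift m [ 0.0086 -0.0041 -0.0005] twist [ 0.0001 -0.0003  0.0002]
```

View pics/j_z.png

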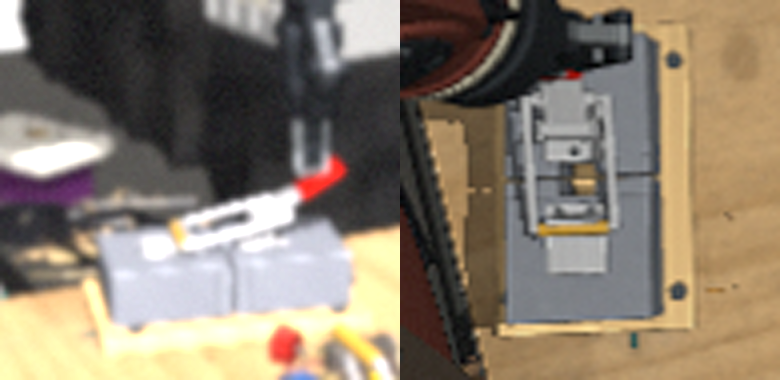

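Emit:
carry_out(moves=[{"linear": [0.0045, -0.003, 0], "twist": [0, 0, 0], "jaw": 255}, {"linear": [0.0045, -0.002, 0], "twist": [0, 0, 0], "jaw": 255}, {"linear": [0.005, -0.002, 0], "twist": [0, 0, 0], "jaw": 255}, {"linear": [0.005, -0.001, 0], "twist": [0, 0, 0], "jaw": 255}, {"linear": [0.005, -0.001, 0], "twist": [0, 0, 0], "jaw": 255}, {"linear": [0.004, 0, 0], "twist": [0, 0, 0], "jaw": 255}, {"linear": [0, 0, 0], "twist": [0, 0, 0], "jaw": 255}])

```text
time_s: 10.92
eef_pos: [553.3, 308.8, 46.2]
tool_rot: [-0.494, 0.506, -0.494, -0.506]
wrist_force: [-0.9, -0.2, 3.3]
gripper_width: -0.2
```

```bash
python3 -c "
from h import *
D=look('k',[554,308,42])
"
```

```text
t 10.925 pos [553.3067 308.7973  46.2108] q [ 0.3938  0.615  -0.0754  0.8805 -0.0001  0.3703] F [-0.9375 -0.2071  3.261 ] w -0.16016850279813677
shift m [ 0.0042 -0.0007 -0.0008] twist [ 0.0005 -0.0001 -0.    ]
```

View pics/k_z.png

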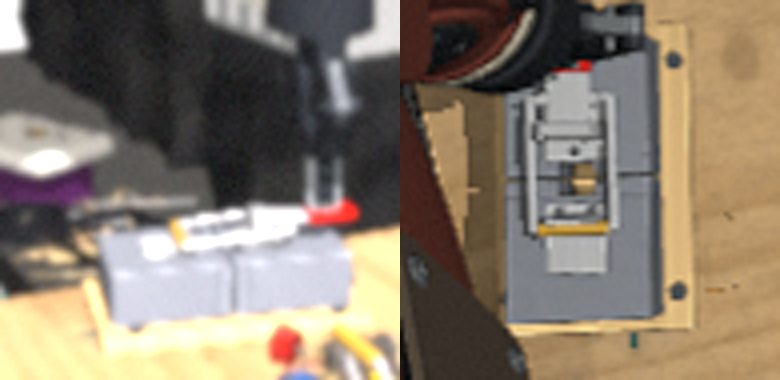

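Nearly flat. I press a few millimetres further, gently, and watch the force.

Emit:
carry_out(moves=[{"linear": [0.002, 0, 0], "twist": [0, 0, 0], "jaw": 255}, {"linear": [0.002, 0, 0], "twist": [0, 0, 0], "jaw": 255}, {"linear": [0, 0, 0], "twist": [0, 0, 0], "jaw": 255}])

```text
time_s: 11.4
eef_pos: [553.5, 309.0, 45.2]
tool_rot: [-0.495, 0.506, -0.494, -0.506]
wrist_force: [-11.6, -5.0, 33.6]
gripper_width: 0.3
```

```bash
python3 -c "
from h import *
goto([554,308,42])
"
```

```text
t 11.4 pos [553.5251 308.9546  45.2296] q [ 0.3939  0.6151 -0.0782  0.8759 -0.0001  0.3703] F [-11.5918  -5.0354  33.638 ] w 0.3132489810083184
shift m [ 0.0032 -0.0004 -0.001 ] twist [0.0006 0.0005 0.0016]
```

Emit:
carry_out(moves=[{"linear": [-0.003, 0, 0], "twist": [0, 0, 0], "jaw": 255}, {"linear": [-0.01, 0, 0], "twist": [0, 0, 0], "jaw": 255}, {"linear": [-0.04, 0, 0], "twist": [0, 0, 0], "jaw": 255}, {"linear": [-0.04, 0, 0], "twist": [0, 0, 0], "jaw": 255}, {"linear": [-0.04, 0.02, -0.04], "twist": [0, 0, 0], "jaw": 255}, {"linear": [-0.03, 0.04, -0.05], "twist": [0, 0, 0], "jaw": 255}, {"linear": [0, 0.04, -0.05], "twist": [0, 0, 0], "jaw": 255}, {"linear": [0, 0.04, -0.05], "twist": [0, 0, 0], "jaw": 255}, {"linear": [0, 0, 0], "twist": [0, 0, 0], "jaw": 255}, {"linear": [0, 0, 0], "twist": [0, 0, 0], "jaw": 255}])

```text
time_s: 12.65
eef_pos: [425.2, 124.1, 202.1]
tool_rot: [-0.495, 0.506, -0.494, -0.505]
wrist_force: [0.7, -0.6, -0.1]
gripper_width: 0.1
```

```bash
python3 -c "
from h import *
D=look('l',[554,308,42])
d=D['side'];t=D['top']
f=d['frame'].astype(int)
m=(f[...,0]>110)&(f[...,1]<60)&(f[...,2]<60); m[:,:230]=0;m[:,255:]=0;m[:150]=0;m[175:]=0
for y,x in list(zip(*np.nonzero(m)))[::2]: print(x,y,dep(d,x,y).astype(int))
f=t['frame'].astype(int)
m=(f[...,0]>140)&(f[...,2]<100)&(f[...,1]>90)&(f[...,0]-f[...,2]>90); m[:,:135]=0;m[:,165:]=0;m[:222]=0;m[238:]=0
for y,x in list(zip(*np.nonzero(m))): print('bar',x,y,dep(t,x,y).astype(int))
A=load('a')
for n in D:
  x=(slice(225,270),slice(225,275)) if n=='side' else (slice(175,262),slice(295,362))
  x=(slice(190,295),slice(190,310)) if n=='side' else x
  e=np.abs(D[n]['frame'][x].astype(int)-A[n]['frame'][x].astype(int)).max(2); print(n,e.mean(),(e>40).sum())
"
```

```text
t 12.65 pos [425.1687 124.0607 202.1039] q [ 0.1184  0.1358 -0.3639  1.0694  0.0003  0.0957] F [ 0.7193 -0.6339 -0.0577] w 0.09907404717041207
shift m [ 0.1604 -0.1327  0.1809] twist [-0.0003  0.0004  0.0017]
237 160 [579 479  18]
239 160 [586 480  18]
241 160 [591 477  18]
243 160 [564 319  73]
245 160 [569 315  74]
247 160 [614 486  13]
238 161 [549 317  72]
240 161 [554 313  73]
242 161 [560 314  72]
244 161 [566 315  71]
246 161 [570 307  73]
248 161 [617 487   9]
239 162 [549 303  73]
241 162 [555 307  72]
243 162 [560 304  72]
245 162 [565 298  74]
247 162 [571 299  73]
249 162 [620 484   7]
239 163 [547 296  73]
241 163 [553 296  73]
243 163 [558 295  72]
245 163 [564 294  72]
247 163 [571 301  69]
249 163 [621 490   1]
239 164 [547 296  70]
241 164 [553 295  70]
243 164 [559 298  68]
245 164 [564 296  69]
247 164 [570 298  68]
239 165 [548 298  66]
241 165 [561 334  53]
243 165 [600 486  -2]
245 165 [605 478   0]
side 6.464761904761905 0
top 22.86515697375193 0
```

View pics/l_z.png

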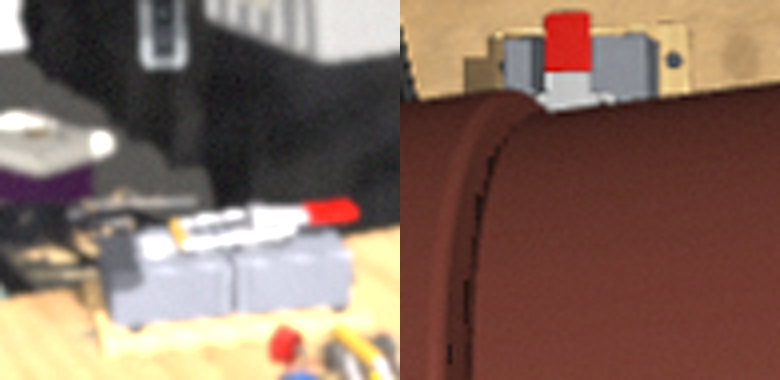

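View pics/l_top.png

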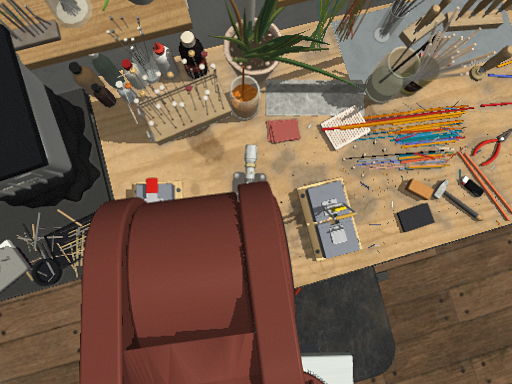

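```bash
python3 -c "
from h import *
for tag in 'hkl':
  D=load(tag); d=D['side'];f=d['frame'].astype(int)
  m=(f[...,0]>120)&(f[...,2]<110)&(f[...,1]>80)&(f[...,0]-f[...,2]>50); m[:,:195]=0;m[:,212:]=0;m[:160]=0;m[177:]=0
  P=np.array([dep(d,x,y) for y,x in zip(*np.nonzero(m))]); print(tag,len(P),np.median(P,0))
t=load('k')['top']; Z=lambda x,y:(110+(x-400+.5)/4-.5,175+(y+.5)/4-.5)
print('bar top',onz(t,*Z(574,230),60),'keeper',onz(t,*Z(572,211),66))
print('gap',[onz(t,*Z(630,y),52)[0] for y in(170,180)])
from rig import arm
print(arm.finish_job(), arm.read_state()['time_s'])
"
```

```text
h 10 [439.43190611 310.24967743  64.00312519]
k 11 [450.819603   307.31694727  64.8396403 ]
l 11 [450.57467049 310.72427632  64.41370203]
bar top [452.14744828 307.11001401  60.        ] keeper [462.89761737 306.89114315  66.        ]
gap [np.float64(486.3627455223551), np.float64(480.5730169168114)]
the job is handed in; nothing more can be done
the job is handed in; nothing more can be done
```

The red mould looks closed. I tipped its wire loop over so that it fell behind the keeper while the lever was still up. I then swept the red lever down with the shut fingers until it hit its stop, and backed the arm away. The job was handed in shortly after 12.65 s; no verdict is reported.

**Lever:** with the arm clear, its upper face read level at 72–73 mm over the whole grip. That is lying flat and staying down by itself.

**Loop:** the bar stayed behind the keeper, at x about 451–452 mm against 463 mm. Its visible surface was about 64 mm high, which puts its centre near 60 mm.

**Gap between the halves:** it closed visibly, from an open slot to a thin line. It is too narrow at about 2.4 mm per pixel to confirm the 3 mm limit by measurement.

**Yellow mould:** the images of it show no change from the start.

**What disagreed or came close:**
- **Finger height:** the visible end of the shut fingers sat about 26 mm above the reported TCP. My first pass went over the loop without touching it, so I followed the camera from then on.
- **Force:** the final press against the stop pushed the wrist force up to about 34 N, pressing with the fingertips.

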